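# Gear lever of a polishing lathe: from spindle lock to slow on the felt side

### The job

The wheels of the bench polishing lathe have just been changed and its gear lever still stands in the spindle-lock slot, the short middle slot of the gate. Push the lever gently with the fingertips, without gripping it, out into the cross channel, along it and fully home into the slow slot of the spindle that carries the thick felt wheel (left slots drive the left spindle, right slots the right one; slow is on the robot's side of the gate, fast on the motor's side), never letting it into a fast slot or into the slow slot of the brush wheel. Leave the lever standing there and everything else on the bench where it is.

Things in the scene. Friction and masses are not known exactly. Their poses are not given: they have to be found in the camera images.
- lathe: Grey double-ended bench polishing lathe, fixed. Origin on the bench under the gate's centre; x from the operator's (robot's) side to the motor, y to the left spindle, z up. Gearbox case 126 x 124 mm about the origin, its top at 100 mm. Motor: x 92 to 227 mm, y +-135 mm, up to 174 mm high. Spindle axis at x 150 mm, height 115 mm; wheels at y +205 and -205 mm, each over a 40 mm high splash pan.
- gate (a point): Centre of the gate's upper face, 100 mm over the lathe's origin; axes as the lathe's. Slots 15 mm wide in a steel plate: a cross channel along y at x = 0 joins three columns at y = +28, 0 and -28 mm; the outer columns run both ways (x -: slow, x +: fast), the middle one only to x - (spindle lock). Slot walls and ends are hard stops.
- felt_wheel: Thick plain hard-felt polishing wheel, 90 mm diameter, 34 mm thick, fixed on the left or the right spindle nose; origin at its centre on the spindle axis, y along the spindle.
- brush_wheel: Thin bristle brush wheel with a wooden hub, 90 mm diameter, bristles about 7 mm thick, fixed on the other spindle nose; origin at its centre on the spindle axis.
- knob (a point): Centre of the lever's black ball knob, 32 mm diameter. The lever pivots 30 mm above the lathe's origin, the knob's centre is 135 mm from the pivot (165 mm over the bench when upright). Below it a steel stem 10 mm thick with a 17 mm collar. With f = lever_fore, s = lever_cross the knob is at (135 sin f, 135 cos f sin s, 30 + 135 cos f cos s) mm in the lathe's frame.
- lever_fore (a joint): Fore-and-aft lean of the lever (rad): 0 in the cross channel, negative towards the robot's side (lathe -x; lock and slow slots), positive towards the motor (fast slots); end stops at -0.34 and +0.34. Friction of about 0.25 N m (2 N at the knob); the lever stays where it is left.
- lever_cross (a joint): Sideways lean of the lever (rad): 0 in the middle (lock) column, positive towards the left spindle (lathe +y); the left column is at +0.39, the right one at -0.39, end stops at +0.40 and -0.40. The same friction.
- cast_a: Bystander: dental stone cast with a row of teeth, about 64 x 64 x 42 mm, loose; origin under its middle.
- cast_b: Bystander: a second cast of the same kind, loose; origin under its middle.
- paste_jar: Bystander: low jar of polishing paste, 68 mm diameter, 46 mm high, loose; origin under its middle.
- dropper: Bystander: small white bottle, 34 mm diameter, 85 mm high, loose; origin under its middle.
- bur_block: Bystander: wooden block with two rows of burs, 34 x 105 x 44 mm, loose; origin under its middle.
- wax_knife: Bystander: wax knife with a wooden handle, 180 mm long, lying, loose; origin near its middle on the bench.
- articulator: Bystander: aluminium articulator with a pair of casts, 90 x 82 x 115 mm, 0.65 kg, loose; origin under its middle.

How it is judged:
By the outcome, as a careful person would: the job done as asked, in the order asked, and still so for the second after the job is handed in, with the robot touching nothing.
It also fails if it takes over 45 s, if anything falls off the work surface, if the arm or the gripper's body presses on something with over 40 N, if the wrist force passes 120 N, or if a joint passes its speed limit or range.

### The arm

A 6-joint arm with a two-finger parallel gripper is mounted at the origin on the work surface. World frame = base frame: x ahead of the robot, y to its left, z up, the work surface at z = 0. Lengths are in m, angles in degrees, forces in N, time in s.
With the tool pointing down it reaches from about 0.35 to 0.875 m from the base axis. Payload 4.2 kg.
Tool frame: the origin (TCP) lies between the finger pads; the fingertips stand 25 mm ahead of it and the grasp point (between the pads) lies 6 mm ahead of it (r.tips_ahead is the distance from the TCP to the fingertips, in m); z points along the fingers, y is the direction in which the jaws open and shut (so a half turn about z gives the same grasp; the last joint's range is limited). The gripper opens to 87 mm and grips with 3 to 60 N. Pads are 19 mm wide; open, the fingers measure 117 mm over their backs; the gripper's body (75 mm by 190 mm) begins 51 mm behind the grasp point.
Start: joints at [81.91, 22.042, 0.453, 0, -68.411, -14.817], TCP at [0.243, 0.576, 0.248] pointing down, gripper open.
Joint ranges: [-179.83, 179.83], [-69.29, 118.12], [-61.27, 80.66], [-181.25, 117.63], [-171.15, -9.14], [-177.46, 177.46]. Speed limits (degrees/s): [159.86, 159.86, 180, 180, 180, 180].

### API

Orientations are given as a 3x3 rotation matrix whose columns are the frame's x, y, z axes.
In Python, from station import r, vision, finish_job gives the robot as it stands.
- The arm moves only by the shell command python3 -m jog 'ROWS'. ROWS is a JSON object of lists of equal length, an entry for each row: "rot": the turn, a rotation vector about the world's x, y, z in degrees, a list of three; "delta_pos": the shift along the world's x, y, z in mm, a list of three; "grip": the opening in per cent of the stroke, from 0 (shut) to 100 (fully open). A call has 1 to 10 rows; each row shifts and turns the commanded pose from where the row before left it; what a row does not reach is not made up. A row lasts 1/12 s, in which the tool goes at most 41.7 mm and 7.16 degrees, less where a joint would pass 70% of its speed; a pose out of reach is approached as far as the arm can. A call with a gripper value outside its range is refused whole. The fingers move at their own pace and stop on an object; the grip force is fixed at half the most. Time passes only in rows, so rows that do not move let the fingers close. It gives the time, the measured TCP pose, the force and the opening at its end, in the units of the state.
- r.sense(): the state, without advancing time (a new reading comes with each control period).
- vision.capture(name): name is "scene" or "top" or "wrist"; returns a dict with "frame" (420x560x3 uint8, red, green, blue), "K" (3x3 intrinsics, pixels), "xyz" and "orientation" of the camera in the world. Camera axes: x right, y up, looking along -z (the intrinsics and any distortion apply to the point x, -y, -z); pixel columns grow to the right and rows downward; lengths in m; the calibration is good to about 2 mm. The wrist camera is an equidistant fisheye: a pixel r from the principal point sees the ray r / f radians off the axis. A picture is of the moment at which its call begins. There is no depth.
- finish_job(): hands the job in, once; it reports no verdict.
The state is a dict: "time_s": time; "joints": joint angles; "joint_velocities": joint speeds; "effort": joint torques, N m; "tcp_pos": TCP position; "ee_rot": TCP orientation; "wrist_force": force on the tool from outside, world axes, zero at the start; "moment": the same for the moment, N m; "gripper_width": opening from 0.0 (shut) to 1.0 (fully open).
Only numpy, scipy, OpenCV 4.12 (cv2) and the standard library are available. Lean on these libraries where they do the work, as an engineer would, in place of code of your own. Each camera call takes 0.05 s, during which the arm holds its last target. There are 200 camera calls.

## Working session

There is one attempt and no reset: what is moved stays moved. The work goes in short steps, Python scripts to look and compute and a shell command to move; the robot and the scene stay as the last step left them, time stands still between calls to the robot, and variables do not carry over. Pictures are saved under pics/ and viewed, about 8 in all and at most 12, crops included, and the job is handed in when it is done.

```bash
mkdir -p pics
python3 - <<'E'
from station import r, vision
import cv2,numpy as np
for n in("scene","top"):
    c=vision.capture(n); cv2.imwrite(f"pics/{n}0.png",c["frame"][:,:,::-1]); print(n,c["K"],c["xyz"],c["orientation"])
s=r.sense();print(s["time_s"],s["tcp_pos"],s["ee_rot"],s["wrist_force"],s["gripper_width"])
E
```

```text
scene [[469.55268507   0.         281.79830323]
 [  0.         469.55268507 215.76347358]
 [  0.           0.           1.        ]] [ 1.16150779 -0.43111567  1.02862039] [[ 0.6275648  -0.59342713  0.50399073]
 [ 0.77855656  0.4812215  -0.40283438]
 [-0.00347832  0.64518997  0.76401427]]
top [[545.33750306   0.         284.32068865]
 [  0.         545.33750306 208.04304296]
 [  0.           0.           1.        ]] [0.36415901 0.06606639 1.6075401 ] [[-0.0153729   0.9893601  -0.14467297]
 [-0.99986945 -0.01449089  0.00714844]
 [ 0.00497594  0.14476398  0.9894537 ]]
0.1 [0.24305903 0.57526574 0.24656319] [[ 9.21086134e-01 -3.89358290e-01 -6.74438958e-04]
 [-3.89358859e-01 -9.21084234e-01 -1.87403706e-03]
 [ 1.08456775e-04  1.98874834e-03 -9.99998017e-01]] [-0.75384837  0.57175067 -0.46328513] 1.001499878797184
```

View pics/scene0.png

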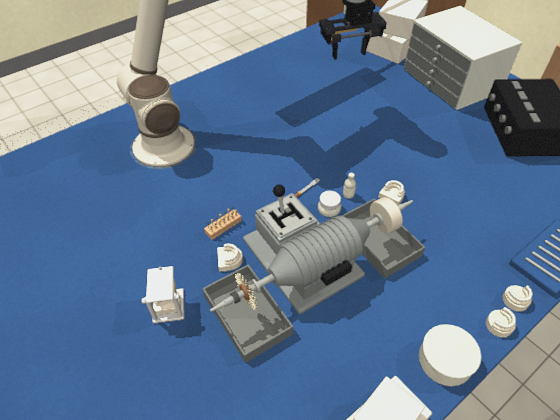

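View pics/top0.png

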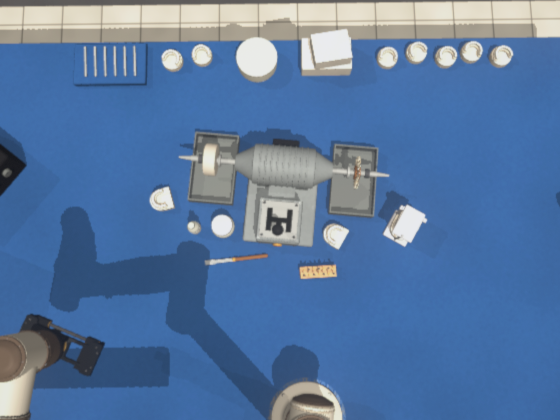

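The felt wheel (thick, cream) is on the left (+y) spindle: top view about (210,158), scene about (387,213). The brush is on the right: top (357,173), scene (245,290). The black knob is at top (279,228) and scene (279,190). The target is therefore the left slow slot. Next I measure the knob and the lathe yaw.

```bash
cat > h.py <<'E'
import numpy as np,cv2
from station import r,vision
def ray(c,u,v):
    d=np.linalg.inv(c["K"])@[u,v,1]; return np.array(c["xyz"]),np.array(c["orientation"])@[d[0],-d[1],-d[2]]
def plane(c,u,v,z):
    o,d=ray(c,u,v); return o+d*(z-o[2])/d[2]
def tri(*rs):
    A=b=0
    for o,d in rs:
        d=d/np.linalg.norm(d);P=np.eye(3)-np.outer(d,d);A=A+P;b=b+P@o
    return np.linalg.solve(A,b)
def blob(c,box,f):
    x0,y0,x1,y1=box;m=f(c["frame"][y0:y1,x0:x1].astype(int)).astype(np.uint8)
    n,l,s,ce=cv2.connectedComponentsWithStats(m);i=1+np.argmax(s[1:,4]);return ce[i]+[x0,y0],s[i]
E
python3 - <<'E'
from h import *
T=vision.capture("top");S=vision.capture("scene")
dark=lambda p:p.max(2)<55
cream=lambda p:(p[...,0]>150)&(p[...,0]-p[...,2]>25)
ks,a=blob(S,(265,178,295,200),dark);print("knob scene",ks,a)
kt,a=blob(T,(265,215,295,242),dark);print("knob top",kt,a)
ft,a=blob(T,(195,135,222,180),cream);print("felt top",ft,a)
bt,b=blob(T,(345,150,370,195),lambda p:(p[...,0]-p[...,2]>25));print("brush",bt,b)
fs,a=blob(S,(370,195,405,235),cream);print("felt sc",fs,a)
print("felt tri",tri(ray(T,*ft),ray(S,*fs)))
K=tri(ray(T,*kt),ray(S,*ks));print("knob",K)
f=plane(T,*ft,.115);b=plane(T,*bt,.115);e=f-b;print(f,b,np.linalg.norm(e),"yaw",np.degrees(np.arctan2(-e[0],e[1])))
y=np.arctan2(-e[0],e[1]);ex=np.array([np.cos(y),np.sin(y),0]);print("origin from wheels",(f+b)/2-.15*ex,"from knob",K+.045*ex)
im=[cv2.resize(c["frame"][y0:y0+90,x0:x0+100][:,:,::-1],None,fx=4,fy=4,interpolation=2) for c,x0,y0 in((T,230,175),(S,235,150))]
cv2.imwrite("pics/crop1.png",np.hstack(im))
E
```

```text
knob scene [278.83333333 190.45098039] [  8   7  12  12 102]Traceback (most recent call last):
  File "<stdin>", line 6, in <module>
  File "h.py", line 14, in blob
    n,l,s,ce=cv2.connectedComponentsWithStats(m);i=1+np.argmax(s[1:,4]);return ce[i]+[x0,y0],s[i]
                                                     ~~~~~~~~~^^^^^^^^^
    return _wrapfunc(a, 'argmax', axis=axis, out=out, **kwds)
    return bound(*args, **kwds)
ValueError: attempt to get argmax of an empty sequence
```

Run:
```python
from h import *
T=vision.capture("top");S=vision.capture("scene")
print(T["frame"][216:244:2,279].tolist())
cream=lambda p:(p[...,0]>150)&(p[...,0]-p[...,2]>25)
ft,a=blob(T,(195,135,222,180),cream);print("felt top",ft,a)
bt,b=blob(T,(345,150,370,195),lambda p:(p[...,0]-p[...,2]>25));print("brush",bt,b)
fs,a=blob(S,(370,195,405,235),cream);print("felt sc",fs,a)
print("felt tri",tri(ray(T,*ft),ray(S,*fs)))
f=plane(T,*ft,.115);b=plane(T,*bt,.115);e=f-b;print(f,b,np.linalg.norm(e),"yaw",np.degrees(np.arctan2(-e[0],e[1])))
y=np.arctan2(-e[0],e[1]);ex=np.array([np.cos(y),np.sin(y),0]);print("origin from wheels",(f+b)/2-.15*ex)
im=[cv2.resize(c["frame"][y0:y0+90,x0:x0+100][:,:,::-1],None,fx=4,fy=4,interpolation=2) for c,x0,y0 in((T,230,175),(S,235,150))]
cv2.imwrite("pics/crop1.png",np.hstack(im))
```

```text
[[197, 196, 187], [72, 73, 73], [53, 54, 57], [56, 57, 59], [54, 56, 59], [56, 57, 61], [60, 61, 65], [60, 61, 65], [58, 59, 64], [85, 86, 86], [206, 204, 195], [189, 188, 181], [159, 161, 158], [141, 141, 136]]
felt top [208.39506173 170.7037037 ] [ 8 31 12  9 81]
brush [356.98601399 171.67832168] [  9   7   7  30 143]
felt sc [387.97634409 212.10967742] [  1   0  31  36 465]
felt tri [0.70361676 0.27701052 0.09215756]
[0.69084802 0.26563528 0.115     ] [ 0.68213371 -0.14939278  0.115     ] 0.41511954003887364 yaw -1.2028577265546128
origin from wheels [0.53652392 0.0612701  0.115     ]
```

View pics/crop1.png

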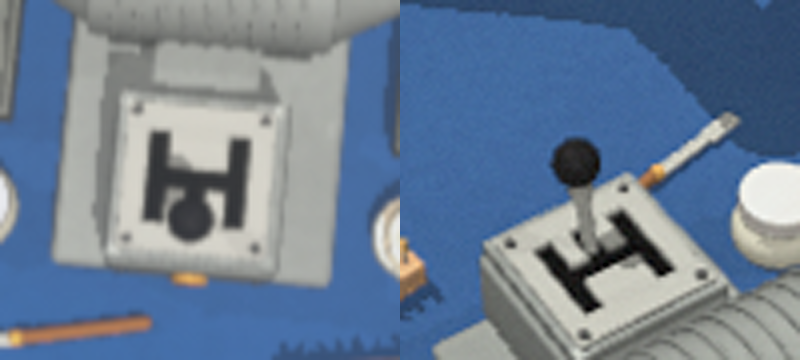

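Run:
```python
from h import *
T=vision.capture("top");S=vision.capture("scene")
p=lambda u,v:plane(T,230+u/4,175+v/4,.1)
a,b,c,d=p(137,107),p(264,120),p(126,237),p(255,248)
e=(a-b)+(c-d);g=(a-c)+(b-d);C=(a+b+c+d)/4
y=np.arctan2(-e[0],e[1]);print("gate",C,"yaw",np.degrees(y),np.degrees(np.arctan2(g[1],g[0])),"spans",np.linalg.norm(e)/2,np.linalg.norm(g)/2)
K=tri(ray(T,277.5,228.75),ray(S,278.83,190.45))
ex=np.array([np.cos(y),np.sin(y),0]);ey=np.array([-ex[1],ex[0],0])
print("knob",K,"origin from knob",K+.045*ex)
f=plane(T,210,158,.14);print("felt~",f, "pred",C+.15*ex+.205*ey,"brush pred",C+.15*ex-.205*ey)
s=r.sense();print("tool yaw of jaw",np.degrees(np.arctan2(*s["ee_rot"][1::-1,1])),s["time_s"])
```

```text
gate [0.55275719 0.07083005 0.1       ] yaw -6.245287247626175 -5.195746156103944 spans 0.08952512130464044 0.09076386670279071
knob [0.51962187 0.0739053  0.16111717] origin from knob [0.56435481 0.06900997 0.16111717]
felt~ [0.72104617 0.25804495 0.14      ] pred [0.72416793 0.25829567 0.1       ] brush pred [ 0.67956604 -0.1492711   0.1       ]
tool yaw of jaw -112.90671086556299 0.4
```

The knob lies about 33 mm on the robot's side of the gate centre, at z 161 mm. That fits a short lock slot (f about -0.25). The gate is at about (0.553, 0.070) with yaw about -5.7°. I'll close the fingers and approach the robot's side of the knob.

```bash
python3 -m jog '{"rot":[[0,0,0.86],[0,0,0.86],[0,0,0.86],[0,0,0.86],[0,0,0.86],[0,0,0.86],[0,0,0.86],[0,0,0.86],[0,0,0.86],[0,0,0.86]],"delta_pos":[[11,-25,0],[11,-25,0],[11,-25,0],[11,-25,0],[11,-25,0],[11,-25,0],[11,-25,0],[11,-25,0],[11,-25,0],[11,-25,0]],"grip":[0,0,0,0,0,0,0,0,0,0]}'
python3 -m jog '{"rot":[[0,0,0.86],[0,0,0.86],[0,0,0.86],[0,0,0.86],[0,0,0.86],[0,0,0.86],[0,0,0.86],[0,0,0.86],[0,0,0.86],[0,0,0.86]],"delta_pos":[[11,-25,0],[11,-25,0],[11,-25,0],[11,-25,0],[11,-25,0],[11,-25,0],[11,-25,0],[11,-25,0],[11,-25,0],[11,-25,0]],"grip":[0,0,0,0,0,0,0,0,0,0]}'
```

```text
time_s: 1.23
tcp_pos: [0.3535, 0.3244, 0.2478]
ee_rot: [[0.969, -0.246, 0.0], [-0.246, -0.969, 0.0], [0.0, -0.001, -1.0]]
wrist_force: [-0.5, 0.3, 0.4]
gripper_width: 0.321
time_s: 2.07
tcp_pos: [0.4636, 0.0744, 0.2478]
ee_rot: [[0.995, -0.099, 0.001], [-0.099, -0.995, 0.0], [0.001, -0.0, -1.0]]
wrist_force: [1.1, 0.2, 0.1]
gripper_width: 0.008
```

```bash
python3 -m jog '{"rot":[[0,0,0],[0,0,0],[0,0,0],[0,0,0],[0,0,0]],"delta_pos":[[0,2,-18],[0,2,-18],[0,1,-18],[0,0,-18],[0,0,0]],"grip":[0,0,0,0,0]}'
python3 - <<'E'
from h import *
T=vision.capture("top");S=vision.capture("scene")
im=[cv2.resize(c["frame"][y0:y0+100,x0:x0+100][:,:,::-1],None,fx=4,fy=4,interpolation=2) for c,x0,y0 in((T,230,175),(S,230,140))]
cv2.imwrite("pics/crop2.png",np.hstack(im))
E
```

```text
time_s: 2.48
tcp_pos: [0.461, 0.0797, 0.1725]
ee_rot: [[0.995, -0.101, -0.007], [-0.101, -0.995, -0.003], [-0.007, 0.003, -1.0]]
wrist_force: [-1.0, -0.5, -0.7]
gripper_width: 0.006
```

View pics/crop2.png

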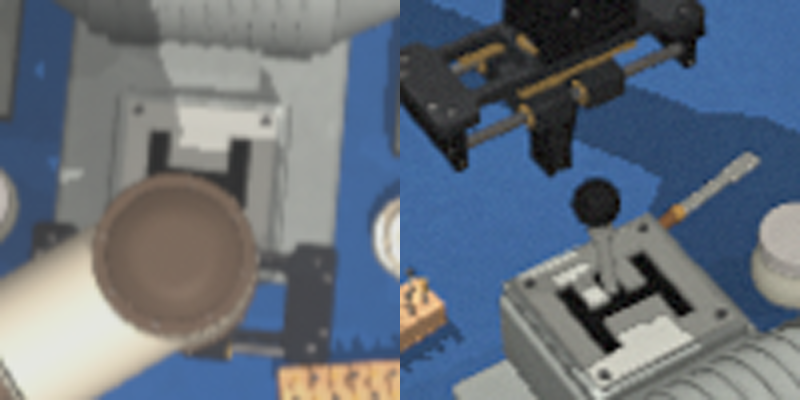

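The fingers stand just behind the knob (scene crop (552,150) against the knob at (597,203)), which is untouched. Pushing along lathe +x now, about 67 mm to reach the channel.

```bash
python3 -m jog '{"rot":[[0,0,0],[0,0,0],[0,0,0],[0,0,0],[0,0,0]],"delta_pos":[[8,-0.8,0],[8,-0.8,0],[8,-0.8,0],[4,-0.4,0],[4,-0.4,0]],"grip":[0,0,0,0,0]}'
python3 -m jog '{"rot":[[0,0,0],[0,0,0],[0,0,0],[0,0,0],[0,0,0],[0,0,0],[0,0,0]],"delta_pos":[[4,-0.4,0],[4,-0.4,0],[4,-0.4,0],[4,-0.4,0],[4,-0.4,0],[4,-0.4,0],[0,0,0]],"grip":[0,0,0,0,0,0,0]}'
python3 -m jog '{"rot":[[0,0,0],[0,0,0],[0,0,0]],"delta_pos":[[3,-0.3,0],[3,-0.3,0],[0,0,0]],"grip":[0,0,0]}'
```

```text
time_s: 3.0
tcp_pos: [0.4952, 0.0771, 0.1757]
ee_rot: [[0.995, -0.1, -0.002], [-0.1, -0.995, -0.0], [-0.002, 0.001, -1.0]]
wrist_force: [-3.1, 0.4, 2.2]
gripper_width: 0.008
time_s: 3.58
tcp_pos: [0.5202, 0.0751, 0.1755]
ee_rot: [[0.995, -0.1, 0.001], [-0.1, -0.995, -0.0], [0.001, -0.0, -1.0]]
wrist_force: [-1.5, -0.7, 2.1]
gripper_width: 0.006
time_s: 3.83
tcp_pos: [0.5258, 0.0745, 0.1756]
ee_rot: [[0.995, -0.099, 0.0], [-0.099, -0.995, 0.0], [0.0, -0.0, -1.0]]
wrist_force: [-1.8, 0.1, 1.9]
gripper_width: 0.002
```

```bash
python3 -m jog '{"rot":[[0,0,0],[0,0,0]],"delta_pos":[[2,-0.2,0],[0,0,0]],"grip":[0,0]}'
python3 -m jog '{"rot":[[0,0,0],[0,0,0]],"delta_pos":[[2,-0.2,0],[0,0,0]],"grip":[0,0]}'
python3 - <<'E'
from h import *
S=vision.capture("scene")
ks,a=blob(S,(255,165,320,230),lambda p:p.max(2)<55);print(ks,a)
cv2.imwrite("pics/crop3.png",cv2.resize(S["frame"][140:240,230:340][:,:,::-1],None,fx=5,fy=5,interpolation=2))
E
```

```text
time_s: 4.0
tcp_pos: [0.5275, 0.0743, 0.1755]
ee_rot: [[0.995, -0.099, 0.0], [-0.099, -0.995, 0.0], [0.0, -0.0, -1.0]]
wrist_force: [-2.1, -0.6, 0.7]
gripper_width: 0.001
time_s: 4.17
tcp_pos: [0.5295, 0.0741, 0.1756]
ee_rot: [[0.995, -0.099, 0.0], [-0.099, -0.995, 0.0], [0.0, -0.0, -1.0]]
wrist_force: [-0.9, 0.0, 1.1]
gripper_width: 0.006
[281.63966143 183.74848851] [  0   0  48  54 827]
```

View pics/crop3.png

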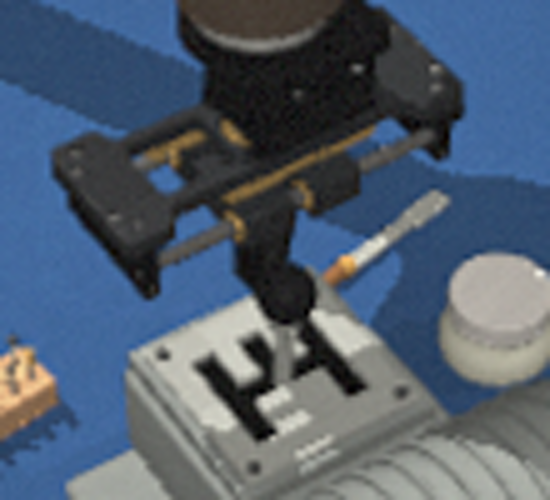

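The knob has moved to scene pixel (288,198), with the stem now at the cross channel. I'll check how far it leans.

```bash
python3 - <<'E'
from h import *
S=vision.capture("scene")
y=np.radians(-5.7);R=np.array([[np.cos(y),np.sin(y)],[-np.sin(y),np.cos(y)]])
for u,v in((288,198.4),):print(R@(plane(S,u,v,.165)[:2]-[.553,.0705]))
print("start check",R@(plane(S,278.83,190.45,.161)[:2]-[.553,.0705]))
E
python3 -m jog '{"rot":[[0,0,0],[0,0,0]],"delta_pos":[[2,-0.2,0],[0,0,0]],"grip":[0,0]}'
python3 -m jog '{"rot":[[0,0,0],[0,0,0]],"delta_pos":[[1,-0.1,0],[0,0,0]],"grip":[0,0]}'
```

```text
[0.00441487 0.00159166]
start check [-0.03402802 -0.00069228]
time_s: 4.43
tcp_pos: [0.5311, 0.0739, 0.1756]
ee_rot: [[0.995, -0.1, -0.001], [-0.1, -0.995, -0.0], [-0.001, 0.0, -1.0]]
wrist_force: [-2.9, 0.9, 2.0]
gripper_width: 0.003
time_s: 4.6
tcp_pos: [0.5316, 0.0737, 0.1754]
ee_rot: [[0.995, -0.1, -0.002], [-0.1, -0.995, -0.0], [-0.002, 0.0, -1.0]]
wrist_force: [-4.9, 0.3, 2.9]
gripper_width: 0.005
```

At the far wall of the channel now (knob about +5 mm, force rising). I back off and go round to the knob's right (-y) side.

```bash
python3 -m jog '{"rot":[[0,0,0],[0,0,0],[0,0,0],[0,0,0],[0,0,0],[0,0,0],[0,0,0]],"delta_pos":[[-10,1,0],[-20,2,0],[-2,-16,0],[-2,-16,0],[-1,-16,0],[0,0,0],[0,0,0]],"grip":[0,0,0,0,0,0,0]}'
python3 -m jog '{"rot":[[0,0,0],[0,0,0],[0,0,0],[0,0,0],[0,0,0]],"delta_pos":[[18,-1.8,0],[18,-1.8,0],[18,-1.8,0],[0,0,0],[0,0,0]],"grip":[0,0,0,0,0]}'
python3 -m jog '{"rot":[[0,0,0],[0,0,0],[0,0,0],[0,0,0],[0,0,0]],"delta_pos":[[0.4,4,0],[0.4,4,0],[0.4,4,0],[0.4,4,0],[0,0,0]],"grip":[0,0,0,0,0]}'
python3 - <<'E'
from h import *
s=r.sense();y=np.radians(-5.7);R=np.array([[np.cos(y),np.sin(y)],[-np.sin(y),np.cos(y)]])
print(R@(np.array(s["tcp_pos"])[:2]-[.553,.0705]))
S=vision.capture("scene");cv2.imwrite("pics/crop4.png",cv2.resize(S["frame"][140:240,230:340][:,:,::-1],None,fx=5,fy=5,interpolation=2))
E
```

```text
time_s: 5.18
tcp_pos: [0.4976, 0.0287, 0.1758]
ee_rot: [[0.995, -0.1, 0.002], [-0.1, -0.995, 0.001], [0.002, -0.001, -1.0]]
wrist_force: [0.6, 0.7, 0.2]
gripper_width: 0.006
time_s: 5.6
tcp_pos: [0.5519, 0.0241, 0.1751]
ee_rot: [[0.995, -0.099, 0.0], [-0.099, -0.995, 0.0], [0.0, -0.0, -1.0]]
wrist_force: [-1.4, -0.2, -0.4]
gripper_width: 0.001
time_s: 6.02
tcp_pos: [0.5528, 0.0404, 0.1758]
ee_rot: [[0.995, -0.098, 0.001], [-0.098, -0.995, 0.0], [0.001, -0.0, -1.0]]
wrist_force: [0.1, -0.2, -0.6]
gripper_width: 0.005
[ 0.00276201 -0.03001648]
```

View pics/crop4.png

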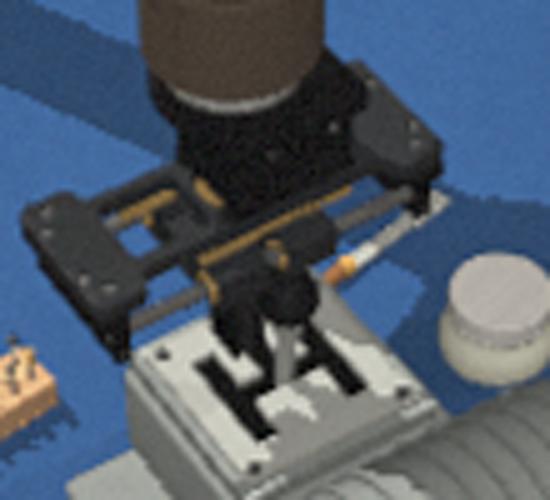

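The fingers are at the knob's right side. Pushing along +y and lowering slightly as the knob dips.

```bash
python3 -m jog '{"rot":[[0,0,0],[0,0,0],[0,0,0],[0,0,0],[0,0,0],[0,0,0],[0,0,0],[0,0,0],[0,0,0],[0,0,0]],"delta_pos":[[0.4,4,-1],[0.4,4,-1],[0.4,4,-1],[0.4,4,-1],[0.4,4,-1],[0.4,4,-1],[0.4,4,-1],[0.4,4,-1],[0.4,4,0],[0.4,4,0]],"grip":[0,0,0,0,0,0,0,0,0,0]}'
python3 -m jog '{"rot":[[0,0,0],[0,0,0],[0,0,0]],"delta_pos":[[0.3,3,0],[0.3,3,0],[0,0,0]],"grip":[0,0,0]}'
python3 -m jog '{"rot":[[0,0,0],[0,0,0]],"delta_pos":[[0.2,2,0],[0,0,0]],"grip":[0,0]}'
```

```text
time_s: 6.9
tcp_pos: [0.5566, 0.0798, 0.167]
ee_rot: [[0.995, -0.1, -0.001], [-0.1, -0.995, -0.0], [-0.001, 0.0, -1.0]]
wrist_force: [-0.9, -2.0, -0.5]
gripper_width: 0.005
time_s: 7.15
tcp_pos: [0.5573, 0.086, 0.1672]
ee_rot: [[0.995, -0.099, -0.001], [-0.099, -0.995, 0.0], [-0.001, -0.0, -1.0]]
wrist_force: [-0.6, 0.1, -0.1]
gripper_width: 0.004
time_s: 7.32
tcp_pos: [0.5575, 0.0876, 0.1674]
ee_rot: [[0.995, -0.099, -0.0], [-0.099, -0.995, 0.0], [-0.0, -0.0, -1.0]]
wrist_force: [-0.8, -1.0, -0.6]
gripper_width: 0.002
```

```bash
python3 -m jog '{"rot":[[0,0,0],[0,0,0]],"delta_pos":[[0.2,2,0],[0,0,0]],"grip":[0,0]}'
python3 -m jog '{"rot":[[0,0,0],[0,0,0]],"delta_pos":[[0.2,1.5,0],[0,0,0]],"grip":[0,0]}'
python3 - <<'E'
from h import *
S=vision.capture("scene");cv2.imwrite("pics/crop5.png",cv2.resize(S["frame"][140:240,230:340][:,:,::-1],None,fx=5,fy=5,interpolation=2))
E
```

```text
time_s: 7.48
tcp_pos: [0.5577, 0.0895, 0.1675]
ee_rot: [[0.995, -0.099, -0.0], [-0.099, -0.995, -0.0], [-0.0, 0.0, -1.0]]
wrist_force: [-0.4, -1.5, -1.3]
gripper_width: 0.005
time_s: 7.65
tcp_pos: [0.558, 0.091, 0.1675]
ee_rot: [[0.995, -0.099, -0.0], [-0.099, -0.995, -0.0], [-0.0, 0.0, -1.0]]
wrist_force: [-0.5, -1.5, -1.5]
gripper_width: 0.002
```

View pics/crop5.png

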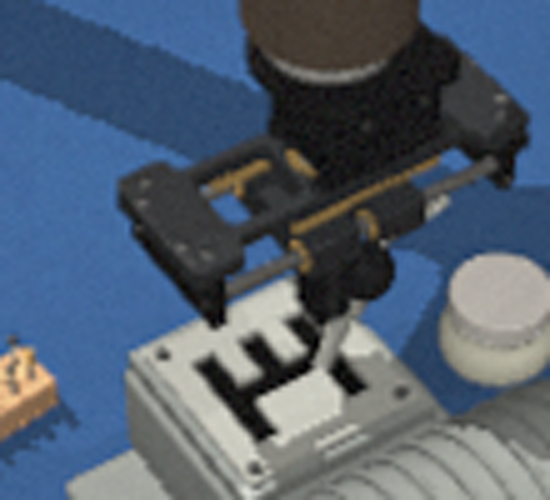

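```bash
python3 - <<'E'
from h import *
S=vision.capture("scene")
y=np.radians(-5.7);R=np.array([[np.cos(y),np.sin(y)],[-np.sin(y),np.cos(y)]])
print(R@(plane(S,304,194.6,.156)[:2]-[.553,.0705]))
E
python3 -m jog '{"rot":[[0,0,0],[0,0,0]],"delta_pos":[[0.2,1.5,0],[0,0,0]],"grip":[0,0]}'
python3 -m jog '{"rot":[[0,0,0],[0,0,0]],"delta_pos":[[0.2,1.5,0],[0,0,0]],"grip":[0,0]}'
```

```text
[0.00906569 0.04716007]
time_s: 7.92
tcp_pos: [0.5582, 0.0925, 0.1675]
ee_rot: [[0.995, -0.099, -0.0], [-0.099, -0.995, -0.0], [-0.0, 0.0, -1.0]]
wrist_force: [0.1, -1.4, -1.1]
gripper_width: 0.004
time_s: 8.08
tcp_pos: [0.5585, 0.0941, 0.1675]
ee_rot: [[0.995, -0.099, -0.0], [-0.099, -0.995, -0.0], [-0.0, 0.0, -1.0]]
wrist_force: [-0.2, -1.0, -0.7]
gripper_width: 0.005
```

```bash
python3 -m jog '{"rot":[[0,0,0],[0,0,0]],"delta_pos":[[0,1.5,0],[0,0,0]],"grip":[0,0]}'
python3 -m jog '{"rot":[[0,0,0],[0,0,0]],"delta_pos":[[0,1.5,0],[0,0,0]],"grip":[0,0]}'
```

```text
time_s: 8.25
tcp_pos: [0.5585, 0.0956, 0.1676]
ee_rot: [[0.995, -0.099, 0.0], [-0.099, -0.995, 0.0], [0.0, -0.0, -1.0]]
wrist_force: [0.5, -1.2, -0.4]
gripper_width: 0.008
time_s: 8.42
tcp_pos: [0.5585, 0.097, 0.1675]
ee_rot: [[0.995, -0.099, 0.0], [-0.099, -0.995, -0.0], [0.0, 0.0, -1.0]]
wrist_force: [0.6, -1.9, -2.1]
gripper_width: 0.002
```

```bash
python3 -m jog '{"rot":[[0,0,0],[0,0,0]],"delta_pos":[[0,1.5,0],[0,0,0]],"grip":[0,0]}'
python3 - <<'E'
from h import *
S=vision.capture("scene");cv2.imwrite("pics/crop6.png",cv2.resize(S["frame"][165:225,260:330][:,:,::-1],None,fx=8,fy=8,interpolation=2))
E
```

```text
time_s: 8.58
tcp_pos: [0.5583, 0.0978, 0.1673]
ee_rot: [[0.995, -0.099, -0.001], [-0.099, -0.995, -0.001], [-0.001, 0.001, -1.0]]
wrist_force: [0.6, -5.4, -3.0]
gripper_width: 0.005
```

View pics/crop6.png

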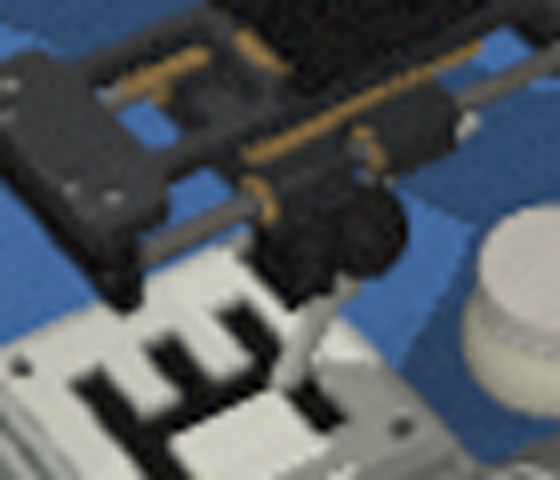

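At the left end stop (5.4 N), with the stem at the left column junction (crop (310,355)). I go round to the motor side of the knob.

```bash
python3 -m jog '{"rot":[[0,0,0],[0,0,0],[0,0,0],[0,0,0],[0,0,0],[0,0,0]],"delta_pos":[[-0.8,-8,0],[-0.8,-8,0],[14,-1.4,0],[14,-1.4,0],[14,-1.4,0],[0,0,0]],"grip":[0,0,0,0,0,0]}'
python3 -m jog '{"rot":[[0,0,0],[0,0,0],[0,0,0],[0,0,0],[0,0,0]],"delta_pos":[[1.3,13,-1],[1.3,13,-1],[1.3,13,-1],[0,0,0],[0,0,0]],"grip":[0,0,0,0,0]}'
python3 -m jog '{"rot":[[0,0,0],[0,0,0],[0,0,0],[0,0,0]],"delta_pos":[[-4,0.4,0],[-4,0.4,0],[-4,0.4,0],[0,0,0]],"grip":[0,0,0,0]}'
```

```text
time_s: 9.13
tcp_pos: [0.6014, 0.0781, 0.168]
ee_rot: [[0.995, -0.1, 0.003], [-0.1, -0.995, 0.001], [0.003, -0.002, -1.0]]
wrist_force: [-0.7, 0.3, -0.4]
gripper_width: 0.008
time_s: 9.55
tcp_pos: [0.6023, 0.1188, 0.1645]
ee_rot: [[0.995, -0.097, -0.0], [-0.097, -0.995, 0.0], [-0.0, -0.0, -1.0]]
wrist_force: [-0.4, -0.5, -0.1]
gripper_width: 0.004
time_s: 9.88
tcp_pos: [0.5897, 0.1181, 0.1647]
ee_rot: [[0.995, -0.1, -0.001], [-0.1, -0.995, 0.0], [-0.001, 0.0, -1.0]]
wrist_force: [-0.0, 0.1, 0.7]
gripper_width: 0.005
```

Run:
```python
from h import *
T=vision.capture("scene");cv2.imwrite("pics/crop7.png",cv2.resize(T["frame"][140:240,250:360][:,:,::-1],None,fx=5,fy=5,interpolation=2))
```

```text
(no output)
```

View pics/crop7.png

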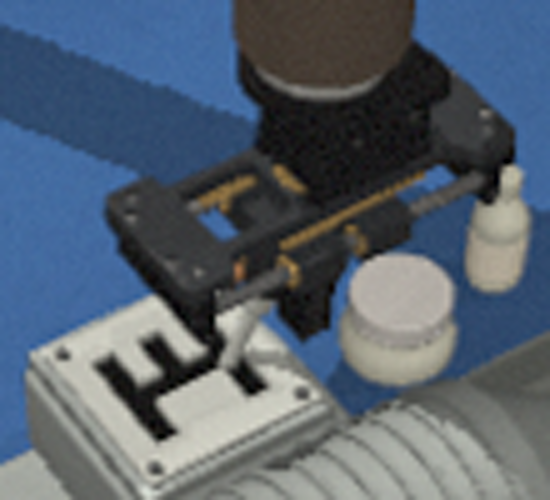

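The stem is still at the junction, and the fingers are on the motor side of the now-hidden knob, centred on it. Pushing along -x.

```bash
python3 -m jog '{"rot":[[0,0,0],[0,0,0],[0,0,0],[0,0,0],[0,0,0],[0,0,0],[0,0,0],[0,0,0],[0,0,0],[0,0,0]],"delta_pos":[[-4,0.4,0],[-4,0.4,0],[-4,0.4,-1],[-4,0.4,-1],[-4,0.4,-1],[-4,0.4,-1],[-4,0.4,-1],[-4,0.4,-1],[-4,0.4,-1],[-4,0.4,-1]],"grip":[0,0,0,0,0,0,0,0,0,0]}'
python3 -m jog '{"rot":[[0,0,0],[0,0,0],[0,0,0],[0,0,0]],"delta_pos":[[-3,0.3,0],[-3,0.3,0],[-2,0.2,0],[0,0,0]],"grip":[0,0,0,0]}'
python3 -m jog '{"rot":[[0,0,0],[0,0,0]],"delta_pos":[[-2,0.2,0],[0,0,0]],"grip":[0,0]}'
```

```text
time_s: 10.77
tcp_pos: [0.5501, 0.1222, 0.1563]
ee_rot: [[0.995, -0.099, -0.001], [-0.099, -0.995, -0.001], [-0.001, 0.001, -1.0]]
wrist_force: [1.8, -0.5, 0.4]
gripper_width: 0.005
time_s: 11.1
tcp_pos: [0.5419, 0.123, 0.1561]
ee_rot: [[0.995, -0.1, -0.001], [-0.1, -0.995, -0.0], [-0.001, 0.001, -1.0]]
wrist_force: [0.5, -0.9, -0.5]
gripper_width: 0.006
time_s: 11.27
tcp_pos: [0.5405, 0.1234, 0.1564]
ee_rot: [[0.995, -0.1, -0.0], [-0.1, -0.995, -0.0], [-0.0, 0.0, -1.0]]
wrist_force: [1.2, -0.7, -1.6]
gripper_width: 0.008
```

```bash
python3 -m jog '{"rot":[[0,0,0],[0,0,0]],"delta_pos":[[-2,0.2,0],[0,0,0]],"grip":[0,0]}'
python3 -m jog '{"rot":[[0,0,0],[0,0,0]],"delta_pos":[[-2,0.2,0],[0,0,0]],"grip":[0,0]}'
python3 -m jog '{"rot":[[0,0,0],[0,0,0]],"delta_pos":[[-1.5,0.2,0],[0,0,0]],"grip":[0,0]}'
```

```text
time_s: 11.43
tcp_pos: [0.5385, 0.1237, 0.1565]
ee_rot: [[0.995, -0.099, -0.0], [-0.099, -0.995, 0.0], [-0.0, -0.0, -1.0]]
wrist_force: [1.6, -0.1, -1.8]
gripper_width: 0.007
time_s: 11.6
tcp_pos: [0.5374, 0.1238, 0.1566]
ee_rot: [[0.995, -0.099, 0.002], [-0.099, -0.995, 0.0], [0.002, -0.0, -1.0]]
wrist_force: [4.9, -2.9, -2.9]
gripper_width: 0.005
time_s: 11.77
tcp_pos: [0.5368, 0.1239, 0.1566]
ee_rot: [[0.995, -0.099, 0.004], [-0.099, -0.995, 0.0], [0.004, -0.001, -1.0]]
wrist_force: [7.8, -3.7, -5.4]
gripper_width: 0.005
```

The end stop is reached (force rising to 7.8 N at the expected place). I retreat and check.

```bash
python3 -m jog '{"rot":[[0,0,0],[0,0,0],[0,0,0],[0,0,0],[0,0,0],[0,0,0],[0,0,0],[0,0,0]],"delta_pos":[[6,-0.6,0],[12,-1.2,0],[12,-1.2,0],[0,0,20],[0,0,30],[0,0,30],[0,0,30],[0,0,0]],"grip":[0,0,0,0,0,0,0,0]}'
python3 -m jog '{"rot":[[0,0,0],[0,0,0],[0,0,0],[0,0,0],[0,0,0],[0,0,0],[0,0,0],[0,0,0],[0,0,0],[0,0,0]],"delta_pos":[[-5,25,0],[-5,25,0],[-5,25,0],[-5,25,0],[-5,25,0],[-5,25,0],[-5,25,0],[-5,25,0],[-5,25,0],[0,0,0]],"grip":[0,0,0,0,0,0,0,0,0,0]}'
python3 - <<'E'
from h import *
T=vision.capture("top");S=vision.capture("scene")
im=[cv2.resize(c["frame"][y0:y0+h,x0:x0+w][:,:,::-1],(400,400),interpolation=2) for c,x0,y0,w,h in((T,230,175,100,100),(S,230,140,100,100))]
cv2.imwrite("pics/crop8.png",np.hstack(im))
a=cv2.imread("pics/top0.png")[:,:,::-1];d=(np.abs(a.astype(int)-T["frame"]).max(2)>60)
print(r.sense()["wrist_force"])
E
```

```text
time_s: 12.43
tcp_pos: [0.5679, 0.1219, 0.2738]
ee_rot: [[0.995, -0.098, 0.011], [-0.098, -0.995, 0.004], [0.011, -0.005, -1.0]]
wrist_force: [1.2, 0.1, 1.4]
gripper_width: 0.008
time_s: 13.27
tcp_pos: [0.5189, 0.3498, 0.2657]
ee_rot: [[0.995, -0.096, -0.001], [-0.096, -0.995, 0.0], [-0.001, -0.0, -1.0]]
wrist_force: [0.9, 0.1, 0.0]
gripper_width: 0.005
[-0.47482264 -0.96726068 -0.37566947]
```

View pics/crop8.png

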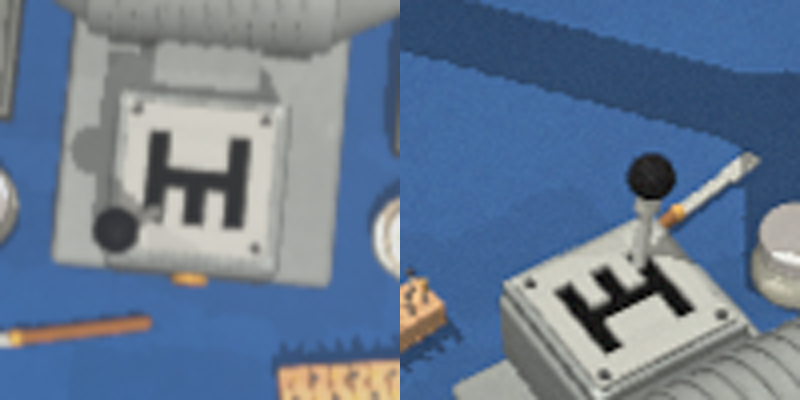

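The lever stands at the end of the left slow slot: knob at top crop (116,229) and scene crop (652,177). The knife, jar and bur block look unmoved. I'll triangulate the knob and then hand in.

Run:
```python
from h import *
from station import finish_job
T=vision.capture("top");S=vision.capture("scene")
K=tri(ray(T,230+116/4,175+229/4),ray(S,230+252/4,140+177/4))
y=np.radians(-5.7);R=np.array([[np.cos(y),np.sin(y)],[-np.sin(y),np.cos(y)]])
k=R@(K[:2]-[.553,.0705]);print(k,K[2],"expected -.045,.0484,.1477"); 
print(finish_job() if abs(k[0]+.045)<.007 and abs(k[1]-.0484)<.008 else "check")
```

```text
[-0.04496872  0.05009928] 0.14516705532032478 expected -.045,.0484,.1477
the job is handed in; nothing more can be done
None
```

The gear lever now stands fully home in the left slow slot. That is the slot for the thick felt wheel, which the images show on the left spindle. The job was handed in at about 13.5 s, well under the 45 s limit.

I pushed the lever with closed fingertips, never gripping it, in three moves:
- **Out of the lock slot:** pushed toward the motor until it met the far wall of the cross channel.
- **Along the channel:** pushed left until it reached the left end stop.
- **Into the slow slot:** pushed toward the robot until it met the slot's end stop.

Readings at the end of each move did not go above about 8 N on any axis.

**Last checks:**
- **Knob position:** the camera fix put it at (-45, 50, 145) mm in the lathe's frame, against an expected (-45, 48, 148) mm.
- **Robot:** it was clear of the lever and touching nothing when I handed in.
- **Bystanders:** the knife, jar and bur block looked unmoved in the last crops. I did not recheck the casts, dropper and articulator, but the path stayed above them.

**Disagreements:**
- **Lever's start position:** the knob started about 33 mm from the gate centre, not the 45 mm I first assumed. The lock slot is shorter than the slow slots.
- **Channel reading:** partway along the channel, one single-view reading put the knob 9 mm toward the motor, where about 5 mm was expected. I took this as measurement error. A later picture showed the stem at the left junction, not in the fast slot.

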